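# Clamp a mortar cube in the screw press and lock the spindle

### The arm

A 6-joint arm with a two-finger parallel gripper is mounted at the origin on a cart in front of the work surface, level with it; the furniture and walls round the work are solid. World frame = base frame: x ahead of the robot, y to its left, z up, the work surface at z = 0. Lengths are in m, angles in degrees, forces in N, time in s.
With the tool pointing down it reaches from about 0.4 to 0.825 m from the base axis. Payload 7 kg.
Tool frame: the origin (TCP) lies midway between the tips of the shut fingers; the grasp point (between the pads) lies 19 mm behind it; z points along the fingers, y is the line along which they close (so a half turn about z gives the same grasp; the last joint's range is limited). The gripper opens to 88 mm and grips with 3 to 60 N. Pads are 19 mm wide; open, the fingers measure 130 mm over their backs; the gripper's body (78 mm by 193 mm) begins 47 mm behind the grasp point.
Start: joints at [86.35, 20.546, 0.682, 0, -70.136, -16.507], TCP at [0.233, 0.634, 0.227] pointing down, gripper open.
Joint ranges: [-176.03, 176.03], [-82.01, 121.73], [-58.28, 71.71], [-173.87, 95.51], [-174.79, -0.11], [-173.66, 173.66]. Speed limits (degrees/s): [136.94, 136.94, 172.46, 180, 180, 180].

### API

Orientations are given as a 3x3 rotation matrix whose columns are the frame's x, y, z axes.
In Python, from rig import robot gives the robot as it stands. Calls block until the motion is done:
- robot.goto(position, orientation): joint-space move of the TCP to a pose.
- robot.servo_line(position, ori=None, speed=0.15): straight line of the TCP; ori=None keeps the orientation; speed is the mean speed in m/s.
- robot.movej(angles): joint-space move.
- robot.move_gripper(opening): opening from 0.0 (shut) to 1.0 (fully open); the grip force is fixed at half the most; returns when the fingers have stopped.
- robot.dwell(seconds).
- robot.ik(position, orientation): joint angles nearest the present ones, or None.
- robot.grab_frame(name): name is "scene" or "side" or "wrist"; returns (picture, depth): 480x640x3 uint8, red, green, blue; 480x640 float32, m along the optical axis (not along the pixel's ray), 0 where there is no reading.
- robot.camera_info(name): a dict with "vfov" (degrees; the focal length in pixels is half the picture's height over the tangent of half this angle, whatever the lens; pixels are square), "cx", "cy" (the principal point, pixels), "view" (4x4, takes a point from world to camera coordinates); the wrist camera has in their place "T_tool_cam" (4x4, takes a point from camera to tool coordinates, whose origin is the TCP and whose axes are the flange's). Camera axes: x right, y down, z forward; pixel columns grow to the right and rows downward; lengths in m; the calibration is good to about 2 mm. A picture is of the moment at which its call begins: read the wrist's pose just before it. camera_info takes no time and is no camera call.
A pose or a line that the arm cannot do raises robot.Unreachable and nothing moves.
- robot.job_done(): hands the job in; it is judged then, once.
Readings, each from a call of its own:
- robot.read_t(): time.
- robot.read_qpos(): joint angles.
- robot.read_qvel(): joint speeds.
- robot.read_effort(): joint torques, N m.
- robot.read_position(): TCP position.
- robot.read_tcp_rot(): TCP orientation.
- robot.read_force(): force on the tool from outside, world axes, zero at the start.
- robot.read_ft_torque(): the same for the moment, N m.
- robot.read_grip_width(): opening from 0.0 (shut) to 1.0 (fully open).
- robot.read_finger_force(): force on a finger pad.
Only numpy, scipy, OpenCV 4.12 (cv2) and the standard library are available. Lean on these libraries where they do the work, as an engineer would, in place of code of your own. Each camera call takes 0.05 s, during which the arm holds its last target. There are 200 camera calls.

### The job

A mortar cube stands under the pad of the small screw press. Wind the press's T-handle clockwise (seen from above) until the pad is firmly down on the cube, without moving the lock ring's lever below it; then swing that lever clockwise until the lock ring is fully tight against its stop, without letting the T-handle turn back. Leave the waiting cubes and the sample tin beside the press where they are.

Things in the scene. Friction and masses are not known exactly. Their poses are not given: they have to be found in the camera images.
- screw_press: the screw press: grey cast base 130 x 190 x 22 mm, two steel columns, a grey crosshead 40 x 176 mm (long along the press's y) whose top is 126 mm above the worktop, column nuts to 137 mm. Heavy, does not shift. Origin: centre of the base's underside, on the spindle's axis; z up. The spindle, T-handle, lock ring and lever all turn about this vertical axis
- press_axis (a point): point on the spindle's vertical axis, 186 mm above the worktop
- spindle (a joint): angle of the spindle with its T-handle (inner, upper control), rad; grows clockwise seen from above. Starts between 0 and 0.9; the pad touches the cube at about 1.48, then resistance rises steeply to a solid stop at 1.58. Friction 0.16 N m; about 0.5 N m brings it to the stop. Stays where left, but for springing back under 0.1 rad after hard pressing, the cube still held
- bar_end_a (a point): centre of the black ball (18 mm) on one end of the T-handle's bar. The bar is a level steel rod 12 mm thick that crosses the spindle's axis, ball centres 60 mm from the axis on either side, 186 mm above the worktop when wound up and 6 mm lower when wound down; its round head in the middle is 29 mm wide. Either end can be pushed sideways with the closed fingers; the gap between bar and the lever below is over 20 mm inside 68 mm from the axis
- bar_end_b (a point): centre of the black ball on the other end of the T-handle's bar
- lock_ring (a joint): angle of the lock ring (the outer, lower control: a dark knurled ring 54 mm wide on the crosshead, round the spindle, with one lever), rad; grows clockwise seen from above. It starts slack, between 0 and 0.45, turns stiffly (0.15 N m), stays where it is left, and is fully tight at a solid stop at 1.75
- lever_ball (a point): centre of the black ball (22 mm) at the end of the lock ring's lever, 120 mm from the axis and 172 mm above the worktop. The lever is a steel rod 10 mm thick: level at 137 mm height out to 66 mm from the axis, then rising straight to the ball. It can be pushed sideways with the closed fingers 95 to 120 mm from the axis, outside the T-handle's reach
- press_pad: round pad 37 mm wide at the spindle's lower end, with a rubber face; it sinks 3.82 mm per rad of the spindle (about 6 mm above the cube when the spindle is at 0) and does not turn. Origin: centre of its lower face
- clamped_cube: hardened grey mortar cube 40 mm, standing on the press's base under the pad. Origin: centre of its underside
- waiting_cube_1: 40 mm mortar cube standing on the worktop left of the press, leave alone. Origin: centre of its underside
- waiting_cube_2: second 40 mm mortar cube beside it, leave alone. Origin: centre of its underside
- sample_tin: round lidded aluminium tin, 70 mm wide, 30 mm high, right of the press, leave alone. Origin: centre of its underside
Things that resemble listed ones, but are neither listed nor needed, are in the scene too. Of the things that look like the screw_press, the larger one is meant.

How it is judged (in metres and radians):
On the way, in this order (a step that is already met when the one before it is completed fails the run):
1. the pad presses on the cube while the lock lever is still where it started (contact force between press_pad and clamped_cube above 3 N and distance of lever_ball from where it was at the start of the episode below 0.02 m), for 0.2 s.
2. the lock ring is tight and the pad still presses on the cube (value of joint lock_ring above 1.6 rad and contact force between press_pad and clamped_cube above 3 N), for 0.2 s.
At the end, for the whole second after the job is handed in: The pad presses on the upright cube with more than 3 N, the lock ring is within 0.15 rad of its tight stop (past 1.6 rad), both controls at rest; before locking, the pad was brought down with the lever's ball less than 20 mm from where it started (all of step 2 and angle between clamped_cube's own z axis and vertical below 0.1 rad and velocity of joint each of lock_ring, spindle below 0.05 rad/s); the robot touches nothing.
It fails at once if a waiting cube or the sample tin was shoved more than 30 mm (distance of any of waiting_cube_1, waiting_cube_2, sample_tin from where it was at the start of the episode above 0.03 m).
It also fails if it takes over 48 s, if anything falls off the work surface, if the arm or the gripper's body presses on something with over 40 N, if the wrist force passes 120 N, or if a joint passes its speed limit or range.

## Working session

There is one attempt and no reset: what is moved stays moved. The work goes in short steps, each a Python script; the robot and the scene stay as the last script left them, time stands still between calls to the robot, and variables do not carry over. Pictures are saved under pics/ and viewed, at most 10 in all, crops included, and the job is handed in when it is done.

```bash
ls; mkdir -p pics; python3 - <<'E'
from rig import robot
import cv2,numpy as np
for n in("scene","side"):
    p,d=robot.grab_frame(n); cv2.imwrite(f"pics/{n}0.png",p[...,::-1]); np.savez(f"pics/{n}0.npz",p=p,d=d)
    c=robot.camera_info(n); print(n,c["vfov"],c["cx"],c["cy"],np.round(c["view"],3).tolist())
print(robot.camera_info("wrist"))
print(robot.read_t())
E
```

```text
pics
scene 51.305869412181224 319.88236840512116 237.00369604903844 [[-0.712, -0.703, 0.005, 0.456], [-0.335, 0.333, -0.881, 0.309], [0.618, -0.629, -0.473, 0.589], [0.0, 0.0, 0.0, 1.0]]
side 53.192261506667215 332.821764457089 236.84991532063626 [[0.997, 0.076, -0.023, -0.573], [0.016, -0.475, -0.88, 0.118], [-0.078, 0.877, -0.475, 0.936], [0.0, 0.0, 0.0, 1.0]]
{'vfov': 65.78424929242101, 'cx': 320.6887737410294, 'cy': 239.99730079094812, 'T_tool_cam': array([[-6.78778065e-04, -9.68469777e-01, -2.49130146e-01,
         6.69504287e-02],
       [ 9.99998911e-01, -3.30838461e-04, -1.43848619e-03,
         5.17195499e-04],
       [ 1.31070857e-03, -2.49130851e-01,  9.68468947e-01,
        -1.58804315e-01],
       [ 0.00000000e+00,  0.00000000e+00,  0.00000000e+00,
         1.00000000e+00]])}
0.1
```

View pics/scene0.png

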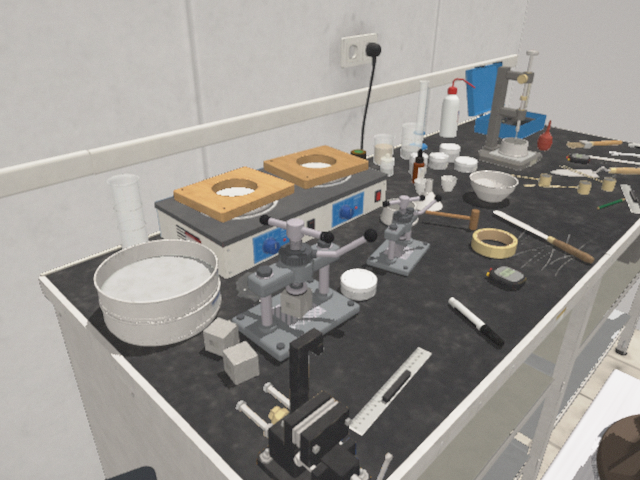

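View pics/side0.png

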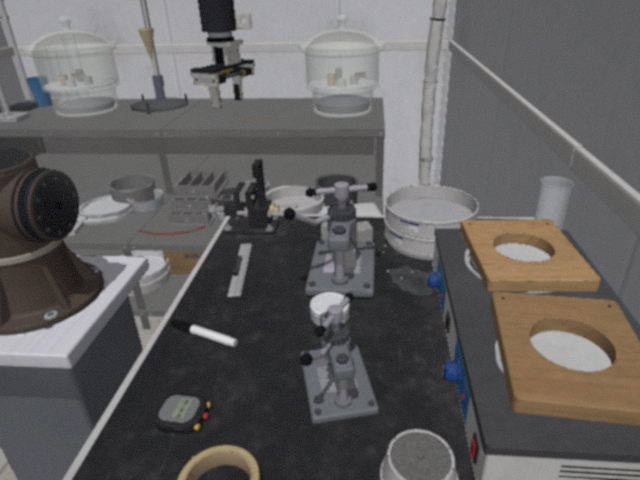

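The scene view shows two look-alike presses. The large one is at about (298,300), with bar balls at (265,221) and (327,230) and lever ball at (371,236). The small one is at about (402,235), with its knobs near (385,197) and (435,202). In the side view the large press is at (342,240), with bar balls at (311,192) and (372,187) and lever ball at about (285,214). The small press is at (338,360). By the description I choose the larger one.

```bash
cat > h.py <<'E'
import numpy as np,cv2
from rig import robot
def K(c): 
    f=240/np.tan(np.radians(c["vfov"]/2)); return f
def proj(n,P):
    c=robot.camera_info(n); p=np.array(c["view"])@np.r_[P,1]; f=K(c)
    return np.array([c["cx"]+f*p[0]/p[2],c["cy"]+f*p[1]/p[2]])
def ray(n,uv):
    c=robot.camera_info(n); V=np.array(c["view"]); R=V[:3,:3]; f=K(c)
    o=-R.T@V[:3,3]; d=R.T@np.array([(uv[0]-c["cx"])/f,(uv[1]-c["cy"])/f,1]); return o,d
def onz(n,uv,z):
    o,d=ray(n,uv); return o+d*(z-o[2])/d[2]
def blobs(n,p,box,thr=55):
    x0,y0,x1,y1=box; g=p[y0:y1,x0:x1].max(2)
    m=cv2.morphologyEx((g<thr).astype(np.uint8),cv2.MORPH_OPEN,np.ones((3,3)))
    k,l,s,ce=cv2.connectedComponentsWithStats(m)
    return [(ce[i]+[x0,y0],s[i,2:5]) for i in range(1,k) if s[i,4]>20]
E
python3 - <<'E'
from h import *
S=np.load("pics/scene0.npz");T=np.load("pics/side0.npz")
for b in blobs("scene",S["p"],(250,200,390,260)): print("scene",b,onz("scene",b[0],.184)[:2].round(3),onz("scene",b[0],.172)[:2].round(3))
for b in blobs("side",T["p"],(265,175,390,230)): print("side",b,onz("side",b[0],.184)[:2].round(3),onz("side",b[0],.172)[:2].round(3))
print(proj("scene",[.233,.634,.227]),proj("side",[.233,.634,.227]))
a=cv2.resize(S["p"][190:370,220:400],(540,540),interpolation=2)
b=cv2.resize(T["p"][170:305,255:390],(540,540),interpolation=2)
cv2.imwrite("pics/crop.png",cv2.resize(np.hstack([a,b]),(800,400))[...,::-1])
E
```

```text
scene (array([263.78125, 219.28125]), array([ 8, 10, 64], dtype=int32)) [0.649 0.125] [0.668 0.11 ]
scene (array([370.184, 235.368]), array([ 13,  13, 125], dtype=int32)) [0.489 0.044] [0.503 0.026]
scene (array([327.42718447, 237.12621359]), array([ 13,  11, 103], dtype=int32)) [0.532 0.095] [0.547 0.079]
side (array([321.46666667, 182.13333333]), array([ 6,  6, 30], dtype=int32)) [0.545 0.151] [0.542 0.18 ]
side (array([372.23636364, 186.56363636]), array([ 8,  8, 55], dtype=int32)) [0.644 0.13 ] [0.644 0.159]
side (array([310.46938776, 191.93877551]), array([ 8,  7, 49], dtype=int32)) [0.529 0.101] [0.525 0.13 ]
side (array([353.47058824, 195.79411765]), array([ 6,  7, 34], dtype=int32)) [0.61  0.085] [0.609 0.113]
side (array([267.09, 214.26]), array([  8,  26, 100], dtype=int32)) [0.466 0.004] [0.46  0.028]
side (array([293.38686131, 222.28223844]), array([ 46,  21, 411], dtype=int32)) [ 0.516 -0.025] [ 0.511 -0.002]
side (array([377.10743802, 223.69421488]), array([ 14,  11, 121], dtype=int32)) [ 0.652 -0.026] [ 0.653 -0.003]
[-19.75236415 769.90914844] [228.49991806 103.66059161]
```

View pics/crop.png

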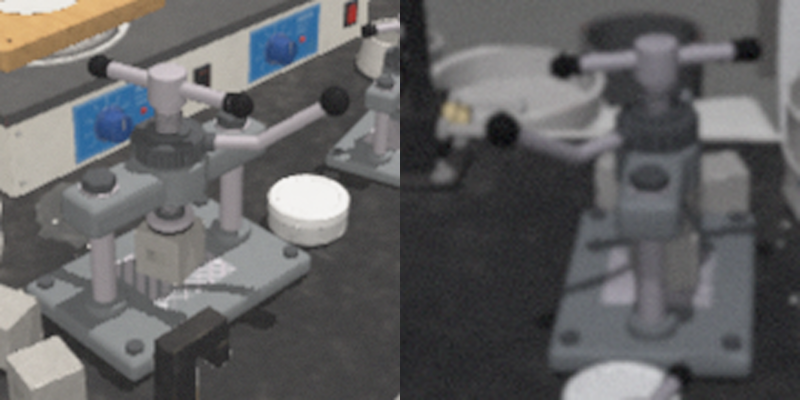

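The crop confirms the choice: a T-handle with two small balls, the knurled ring below it and a single upswept lever with the larger ball. Next I triangulate the balls from both views and check reach.

```bash
cat >> h.py <<'E'
def tri(a,b):
    (o1,d1),(o2,d2)=ray("scene",a),ray("side",b)
    s=np.linalg.lstsq(np.c_[d1,-d2],o2-o1,rcond=None)[0]
    p,q=o1+s[0]*d1,o2+s[1]*d2; return (p+q)/2,np.linalg.norm(p-q)
def pose(ax,r,phi,z):
    "TCP at angle phi(deg) round axis, tool down, tool y tangential"
    t=np.radians(phi); u=np.array([np.cos(t),np.sin(t),0]); v=np.array([-u[1],u[0],0])
    return np.r_[ax[:2]+r*u[:2],z],u,v
def rot(u,v,s):  # columns x,y,z with z down; s=+-1
    y=s*v; z=np.array([0,0,-1.]); return np.c_[np.cross(y,z),y,z]
E
python3 - <<'E'
from h import *
A,ea=tri((264.2,219.5),(372.1,186.5));B,eb=tri((327.2,237),(310.6,191.9));L,el=tri((370.4,235.2),(289.8,213.9))
ax=(A+B)/2
print(A,ea,B,eb,L,el,ax,np.linalg.norm(A-B),np.linalg.norm((L-ax)[:2]))
ang=lambda p:np.degrees(np.arctan2(*(p-ax)[1::-1])); print(ang(A),ang(L)%360)
print(robot.read_tcp_rot().round(2).tolist())
for s in(1,-1):
  for r,z,ps in((.045,.168,(52,14,-25,-55)),(.103,.15,(250,225,200,170,140,120))):
    for p in ps:
        P,u,v=pose(ax,r,p,z); q=robot.ik(P,rot(u,v,s)); print(s,r,p,None if q is None else np.round(q,0))
for q in robot.ik([.233,.634,.4],robot.read_tcp_rot()),robot.ik([.6,.15,.4],rot(*pose(ax,.045,52,0)[1:],1)):print(q)
E
```

```text
[0.64405394 0.1273831  0.18565061] 0.0011082572204413287 [0.5298034  0.09770652 0.18575512] 0.00017351321913537467 [0.50089528 0.02787033 0.17356988] 0.0003435823745755484 [0.58692867 0.11254481 0.18570287] 0.11804192264372305 0.12071251371537105
14.560803096610877 224.5439107118439
[[0.94, -0.34, -0.0], [-0.34, -0.94, -0.0], [0.0, 0.0, -1.0]]
1 0.045 52 [ 31.  19. -10.   0. -61. -69.]
1 0.045 14 [  28.   20.   -8.    0.  -62. -104.]
1 0.045 -25 [  26.   19.   -9.    0.  -62. -141.]
1 0.045 -55 [  25.   18.  -12.    0.  -61. -170.]
1 0.103 250 [ 22.  13. -21.   0. -56. 138.]
1 0.103 225 [ 26.   9. -25.   0. -55. 109.]
1 0.103 200 [ 32.   8. -28.   0. -55.  78.]
1 0.103 170 [ 37.   8. -27.   0. -55.  43.]
1 0.103 140 [ 40.  11. -23.   0. -56.  10.]
1 0.103 120 [ 40.  15. -19.   0. -57. -10.]
-1 0.045 52 [ 31.  19. -10.   0. -61. 111.]
-1 0.045 14 [ 28.  20.  -8.   0. -62.  76.]
-1 0.045 -25 [ 26.  19.  -9.   0. -62.  39.]
-1 0.045 -55 [ 25.  18. -12.   0. -61.  10.]
-1 0.103 250 [ 22.  13. -21.   0. -56. -42.]
-1 0.103 225 [ 26.   9. -25.   0. -55. -71.]
-1 0.103 200 [  32.    8.  -28.    0.  -55. -102.]
-1 0.103 170 [  37.    8.  -27.    0.  -55. -137.]
-1 0.103 140 [  40.   11.  -23.    0.  -56. -170.]
-1 0.103 120 [ 40.  15. -19.   0. -57. 170.]
[ 8.63082911e+01  1.78790526e+01  1.87129721e+01 -1.59779162e-02
 -9.09189913e+01 -1.64696057e+01]
[ 32.10283961  11.9404088   10.78571823   0.         -88.84530943
 -70.10283961]
```

```bash
cat >> h.py <<'E'
AX=np.array([.5869,.1125])
def push(r,z,phi,s,lim,stop,step=4,speed=.06):
    P,u,v=pose(AX,r,phi,z); f0=robot.read_force()
    while phi>stop:
        phi-=step; P,u,v=pose(AX,r,phi,z)
        robot.servo_line(P,rot(u,v,s),speed=speed)
        f=robot.read_force()-f0; ft=f@v      # resistance acts along +v
        print(round(phi,1),"ft %.1f fr %.1f fz %.1f"%(ft,f@u,f[2]), "t %.1f"%robot.read_t())
        if ft>lim*.6: step=min(step,1.5)
        if ft>lim or np.linalg.norm(f)>40: break
    return phi
E
python3 - <<'E'
from h import *
robot.servo_line([.233,.634,.38],speed=.3)
robot.move_gripper(0.0)
P,u,v=pose(AX,.045,60,.38); R=rot(u,v,-1)
robot.goto(P,R)
P[2]=.24; robot.servo_line(P,R,speed=.2)
P[2]=.168; robot.servo_line(P,R,speed=.1)
print(robot.read_force(),robot.read_t(),robot.read_position()-P)
print(push(.045,.168,60,-1,8,20))
for n in("scene",):
    p,d=robot.grab_frame(n); cv2.imwrite(f"pics/{n}1.png",p[...,::-1])
E
```

```text
[ 0.96483065 -0.35009222 -1.25234414] 6.0917 [0.00049011 0.0001597  0.00073194]
56 ft 1.4 fr -0.1 fz 2.5 t 6.3
52 ft 1.2 fr -0.1 fz 1.8 t 6.6
48 ft 1.2 fr 0.2 fz 1.8 t 6.8
44 ft 4.3 fr -0.4 fz 1.3 t 7.1
40 ft 4.5 fr -0.4 fz 0.8 t 7.3
36 ft 4.6 fr 0.5 fz 0.2 t 7.6
32 ft 3.6 fr 0.6 fz -1.6 t 7.8
28 ft 4.0 fr -0.1 fz -1.0 t 8.1
24 ft 2.8 fr 0.7 fz -0.6 t 8.3
20 ft 4.6 fr 0.8 fz -1.9 t 8.6
20
```

View pics/scene1.png

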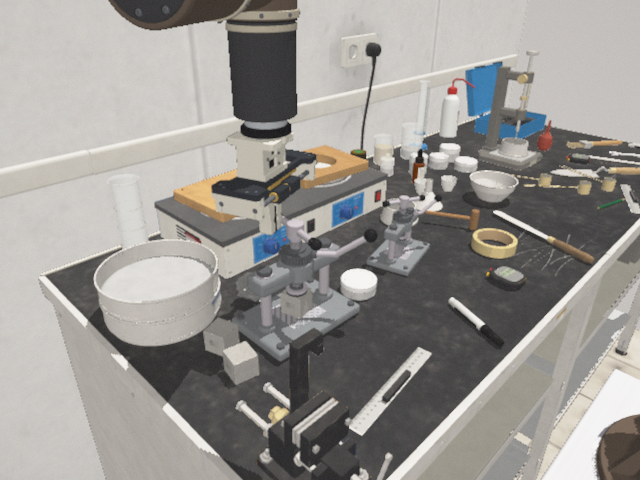

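The near bar ball has moved from (327,237) to (315,243) under the finger push, and the lever ball is still at (370,236). I keep winding.

```bash
python3 - <<'E'
from h import *
phi=push(.045,.168,20,-1,13,-55,step=4)
# f0 here includes ~4.5N of contact already
p,d=robot.grab_frame("scene"); cv2.imwrite("pics/scene2.png",p[...,::-1])
print(phi)
for b in blobs("scene",p,(250,200,390,270)): print(b)
E
```

```text
16 ft -0.2 fr 0.8 fz -0.5 t 8.9
12 ft -0.3 fr 0.8 fz -1.1 t 9.1
8 ft -0.7 fr 1.1 fz -0.7 t 9.4
4 ft 0.7 fr 1.2 fz -1.5 t 9.6
0 ft -0.3 fr 1.3 fz -2.0 t 9.9
-4 ft 1.0 fr 2.9 fz -1.7 t 10.1
-8 ft 4.2 fr 3.5 fz -3.6 t 10.4
-12 ft 7.5 fr 5.3 fz -5.5 t 10.6
-16 ft 12.2 fr 6.1 fz -7.6 t 10.9
-17.5 ft 13.8 fr 6.2 fz -9.3 t 11.1
-17.5
(array([282.5       , 219.15217391]), array([ 5, 14, 46], dtype=int32))
(array([370.23529412, 235.56302521]), array([ 13,  12, 119], dtype=int32))
(array([296.95652174, 248.32608696]), array([10, 12, 92], dtype=int32))
```

```bash
python3 - <<'E'
from h import *
P,u,v=pose(AX,.045,-4,.168); robot.servo_line(P,rot(u,v,-1),speed=.06)
P[2]=.27; robot.servo_line(P,speed=.2)
p,d=robot.grab_frame("scene"); np.savez("pics/s3.npz",p=p)
for b in blobs("scene",p,(250,200,390,270)): 
    w=onz("scene",b[0],.18)[:2]-AX; print(b[0].round(1),b[1][2],w.round(3),np.degrees(np.arctan2(w[1],w[0])))
P,u,v=pose(AX,.103,252,.27); R=rot(u,v,1); robot.goto(P,R)
P[2]=.15; robot.servo_line(P,R,speed=.12)
print(robot.read_t())
print(push(.103,.15,252,1,9,228))
p,d=robot.grab_frame("scene"); cv2.imwrite("pics/scene3.png",p[...,::-1])
E
```

```text
[370.2 235.5] 120 [-0.094 -0.074] -141.7113121274804
[299.8 247.6] 106 [-0.044  0.031] 145.04300177160522
14.7167
248 ft 0.7 fr 0.9 fz 0.4 t 15.0
244 ft -0.9 fr -0.2 fz -0.0 t 15.2
240 ft 0.6 fr -0.1 fz -0.3 t 15.5
236 ft 0.4 fr -0.2 fz 0.7 t 15.8
232 ft 0.7 fr 0.1 fz 0.6 t 16.1
228 ft 1.2 fr 0.0 fz 0.0 t 16.3
228
```

View pics/scene3.png

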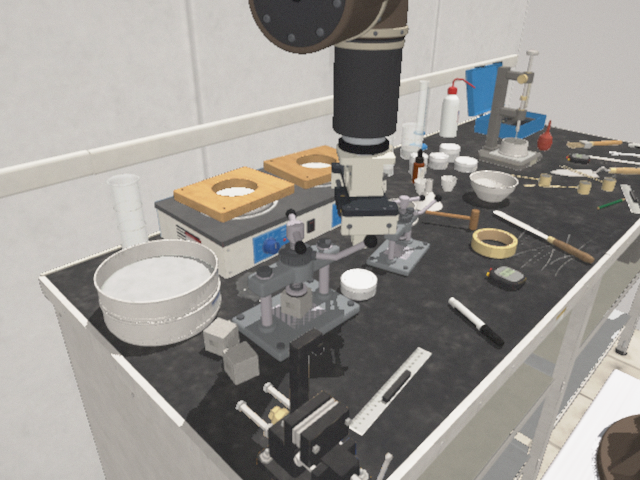

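The finger is now at the lever ball, near (371,241). The forces are about 1 N, as expected for the ring's friction. The bar sits wound down. I continue the arc to the stop.

```bash
python3 - <<'E'
from h import *
phi=push(.103,.15,228,1,9,124,step=5,speed=.08)
p,d=robot.grab_frame("scene"); cv2.imwrite("pics/scene4.png",p[...,::-1])
E
```

```text
223 ft -0.6 fr -0.0 fz 0.9 t 16.6
218 ft 0.8 fr 0.2 fz 0.5 t 16.9
213 ft -0.9 fr 0.7 fz 0.8 t 17.1
208 ft 0.2 fr 0.4 fz 1.4 t 17.4
203 ft -0.6 fr 0.3 fz 0.3 t 17.7
198 ft -1.2 fr 0.9 fz 1.3 t 17.9
193 ft -0.6 fr 0.2 fz 1.4 t 18.2
188 ft -0.5 fr 0.5 fz 0.7 t 18.4
183 ft -0.4 fr 0.7 fz 0.8 t 18.7
178 ft -0.3 fr 0.2 fz 0.3 t 18.9
173 ft -0.2 fr -0.4 fz 1.3 t 19.2
168 ft -0.0 fr 0.9 fz 0.9 t 19.5
163 ft -0.6 fr 1.1 fz 0.9 t 19.7
158 ft 0.0 fr 0.9 fz 0.9 t 20.0
153 ft 0.8 fr 1.5 fz 0.3 t 20.2
148 ft 1.1 fr 0.5 fz 0.4 t 20.5
143 ft 17.6 fr -1.1 fz 8.7 t 20.8
```

View pics/scene4.png

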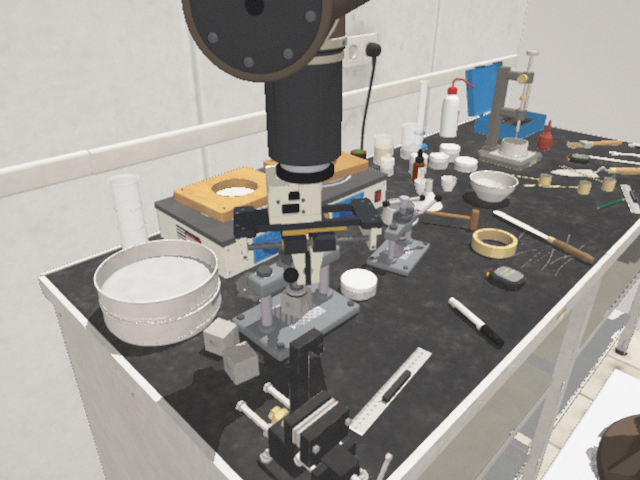

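A sharp stop showed at a finger angle of about 145°, with the lever ball near (290,274). I back off, lift clear and check both controls.

```bash
python3 - <<'E'
from h import *
P,u,v=pose(AX,.103,152,.15); robot.servo_line(P,rot(u,v,1),speed=.06)
P[2]=.27; robot.servo_line(P,speed=.2)
P=P+[-.06,0,.11]; robot.servo_line(P,speed=.25)
I={}
for n in("scene","side"):
    p,d=robot.grab_frame(n); I[n]=p
b=blobs("scene",I["scene"],(250,200,390,300))
for x in b: 
  for z in(.18,.172):
    w=onz("scene",x[0],z)[:2]-AX; print(z,x[0].round(1),x[1],np.hypot(*w).round(3),np.degrees(np.arctan2(w[1],w[0])).round(1)%360)
print(robot.read_t())
a=cv2.resize(I["scene"][190:370,220:400],(400,400),interpolation=2)
c=cv2.resize(I["side"][170:305,255:390],(400,400),interpolation=2)
cv2.imwrite("pics/crop5.png",np.hstack([a,c])[...,::-1])
E
```

```text
0.18 [309.8 227.2] [ 5  8 36] 0.028 256.5
0.172 [309.8 227.2] [ 5  8 36] 0.038 277.2
0.18 [299.6 247.8] [ 11  12 104] 0.054 144.6
0.172 [299.6 247.8] [ 11  12 104] 0.04 147.3
0.18 [290.3 275.3] [ 14  14 157] 0.13 134.4
0.172 [290.3 275.3] [ 14  14 157] 0.117 134.0
0.18 [375.5 270. ] [ 6  5 28] 0.164 180.1
0.172 [375.5 270. ] [ 6  5 28] 0.157 183.9
22.725
```

View pics/crop5.png

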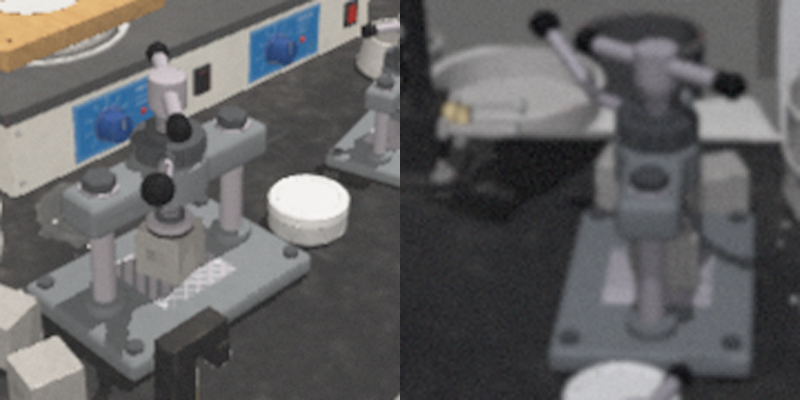

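The crop shows the lever ball at crop (158,188), which is (290,275) in the full picture. It sits 117 mm from the axis (120 given) at 134°, about 91° clockwise of where it started, and it stopped hard. The bar is still at 145°, unchanged since winding, and the cube is upright under the pad. The cubes and tin are in place and the robot is clear.

```bash
python3 -c "
from rig import robot
print(robot.job_done(),robot.read_t())"
```

```text
the job is handed in; nothing more can be done
the job is handed in; nothing more can be done
```

I wound the press down until resistance rose steeply, then swung the lock lever about 91° clockwise to a hard stop; the T-handle didn't turn back, and I handed the job in at about 23 s. The judge's result wasn't shown, and pad force and joint angles were inferred from wrist forces and camera images, not read directly.

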